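# Tip the valve body onto its back and swing the magnifier over its port

## Robot

A 6-joint arm with a two-finger parallel gripper is mounted at the origin on the work surface. World frame = base frame: x ahead of the robot, y to its left, z up, the work surface at z = 0. Lengths are in mm, angles in rad, forces in N, time in s.
With the tool pointing down it reaches from about 350 to 875 mm from the base axis. Payload 4.2 kg.
Tool frame: the origin (TCP) lies midway between the tips of the shut fingers; the grasp point (between the pads) lies 19 mm behind it; z points along the fingers, y is the line along which they close (so a half turn about z gives the same grasp; the last joint's range is limited). The gripper opens to 85 mm and grips with 20 to 120 N. Pads are 22 mm wide; open, the fingers measure 114 mm over their backs; the gripper's body (76 mm by 85 mm) begins 54 mm behind the grasp point. The pads swing forward as they close: fully open they stand 13 mm farther back than shut.
Start: joints at [1.478, 0.385, 0.008, 0, -1.194, -0.259], TCP at [215.335, 586.711, 231.312] pointing down, gripper open.
Joint ranges: [-3.14, 3.14], [-1.21, 2.06], [-1.07, 1.41], [-3.16, 2.05], [-2.99, -0.16], [-3.1, 3.1]. Speed limits (rad/s): [2.79, 2.79, 3.14, 3.14, 3.14, 3.14].

## Interface

Orientations are given as a unit quaternion [x, y, z, w].
In Python, from bench import * gives the robot as it stands.
- The arm moves only by the tool drive_tool, never from a script. Its argument "plan" is a list that holds one entry, the list of rows, each a list of 5 numbers: the closure, from -1 (fully open) to 1 (shut), then the shift along the world's x, y, z in mm, then the turn about the world's z in degrees. A call has 1 to 20 rows; each row shifts and turns the commanded pose from where the row before left it; what a row does not reach is not made up. A row lasts 1/12 s, in which the tool goes at most 41.7 mm and 7.16 degrees, less where a joint would pass 70% of its speed; a pose out of reach is approached as far as the arm can. A call is refused whole if a number of a shift passes 41.7 or a number of a turn 7.16, either way. A call with a gripper value outside its range is refused whole. The fingers move at their own pace and stop on an object; the grip force is fixed at half the most. Time passes only in rows, so rows that do not move let the fingers close. It gives the time, the measured TCP pose, the force, the opening and the grip force at its end, in the units of the state.
- read_state(): the state, without advancing time (a new reading comes with each control period).
- get_image(name): name is "side" or "top"; returns (picture, depth): 480x640x3 uint8, red, green, blue; 480x640 float32, mm along the optical axis (not along the pixel's ray), 0 where there is no reading.
- camera_model(name): a dict with "fx", "fy", "cx", "cy" (pixels), "R" (3x3) and "t" (3): a world point X has camera coordinates R X + t. Camera axes: x right, y down, z forward; pixel columns grow to the right and rows downward; lengths in mm; the calibration is good to about 2 mm. A picture is of the moment at which its call begins. camera_model takes no time and is no camera call.
- job_done(): hands the job in; it is judged then, once.
The state is a dict: "clock": time; "joints": joint angles; "joint_vel": joint speeds; "joint_efforts": joint torques, N m; "position": TCP position; "ee_rot": TCP orientation; "contact_force": force on the tool from outside, world axes, zero at the start; "wrist_torque": the same for the moment, N m; "gripper_width": finger opening in mm; "grasp_force": force on a finger pad.
Only numpy, scipy, OpenCV 4.12 (cv2) and the standard library are available. Lean on these libraries where they do the work, as an engineer would, in place of code of your own. Each camera call takes 0.05 s, during which the arm holds its last target. There are 200 camera calls.

## Task

Get the brass valve body ready for inspection: with the fingertips, push it over so that it lies on its back on the green rubber mat with the steel-ringed port facing up, then push the magnifier's swing arm round until the lens is centred over that port as well as its swing allows. Only push: do not pick up or carry the valve body, and leave the other things on the bench where they are.

Things in the scene. Friction and masses are not known exactly. Their poses are not given: they have to be found in the camera images.
- valve: Brass valve body, a block 44 (its x) x 50 (y) x 90 mm (z), about 0.8 kg, loose, at first standing on end near one end of the green mat. Origin: centre of its foot. Port in its -x face. Pushed near the top of that face along its own +x it tips over its far bottom edge, overbalances at about 26 degrees and falls along the mat, sliding a few mm. A dark plug 24 mm across stands 6 mm above its top.
- valve_port (a point): Centre of the steel-ringed port (ring 30 mm across, dark bore 20 mm) in the valve body's -x face, 55 mm above its foot and flush with the face (nothing stands out more than 2 mm).
- valve_middle (a point): Middle of the valve body, 45 mm above its foot; about 28 mm above the bench when the body lies on the mat.
- mat: Green rubber mat fixed to the bench, 190 (its x) x 100 mm (its y), 6 mm thick. Origin: on the bench, on the mat's long centre line, 115 mm from the end (-x) where the valve body stands and 75 mm from the other end; the port lands about here. Its +x is the way in which the valve body is to fall.
- mag_foot: Round iron foot (110 mm across, 18 mm high) with a 24 mm steel post, fixed to the bench. Origin: on the bench, on the post's axis, which is the pivot axis of the swing arm. The highest part of the magnifier, a knob on the pivot, is 228 mm above the bench.
- mag_arm (a joint): Angle of the magnifier's swing arm about the post, rad, -0.3 to 2.3, counter-clockwise from above: at 0 it points from the post along -x of mag_foot, at 1.57 along -y. Starts at 0.1 to 0.4, has slight friction (0.15 N m), stays where left. A level aluminium bar 16 mm wide, 14 mm high, centre line 200 mm above the bench, bare from 20 to 170 mm from the pivot axis, lens at its end.
- lens (a point): Centre of the round magnifier lens, 240 mm from the pivot axis and 200 mm above the bench. Clear lens 116 mm across in a black ring 134 mm across and 16 mm high.
- spool: Bright steel valve spool, 26 mm across, 80 mm high, standing on end; origin at the centre of its foot. To be left alone.
- lap: Grey cast-iron lap, a disc 90 mm across and 22 mm high with a knob to 52 mm; origin at the centre of its underside. To be left alone.
- jar: Closed jar of lapping compound with a red cap, 54 mm across, 60 mm high; origin at the centre of its underside. To be left alone.
- gauge: White ceramic gauge block lying flat, 35 x 50 x 9 mm; origin at the centre of its underside. To be left alone.
- wrench: Steel wrench lying flat, 150 mm long. To be left alone.
- ring_gauge: Dark steel setting disc, 56 mm across, 18 mm high; origin at the centre of its underside. To be left alone.
Mind the look-alikes: they are no part of the job. Leave any pink look-alike of the mat alone.

How it is judged (in metres and radians):
On the way, in this order (a step that is already met when the one before it is completed fails the run):
1. the valve body lies on its back on the mat, port up (angle between valve's own x axis and vertical above 3 rad and height (world z) of valve_middle below 0.035 m and linear speed of valve below 0.02 m/s and x of valve_middle in the frame of mat between -0.095 and 0.055 m and y of valve_middle in the frame of mat between -0.04 and 0.04 m), for 0.2 s.
2. the lens is over the port (all of step 1 and horizontal distance between lens and valve_port below 0.03 m and velocity of joint mag_arm between -0.05 and 0.05 rad/s), for 0.2 s.
At the end, for the whole second after the job is handed in: The valve body lies at rest on the mat with the port face up (within 8 degrees of level, its middle over the mat, at least 10 mm inside the mat's sides and 20 mm inside its ends), and the lens is at rest with its centre within 30 mm, seen from above, of the port's centre (all of step 2); the robot touches nothing.
It fails at once if the valve body is lifted (its middle more than 64 mm above the bench; tipping raises it to 56 mm) (height (world z) of valve_middle above 0.064 m).
It fails at once if the valve body is carried or shoved away (its middle more than 130 mm from its start; tipping moves it about 70 mm) (distance of valve_middle from where it was at the start of the episode above 0.13 m).
It fails at once if another loose thing is moved more than 15 mm or knocked over (distance of any of spool, lap, jar, gauge, wrench, ring_gauge from where it was at the start of the episode above 0.015 m or angle between any of spool, lap, jar, gauge, wrench, ring_gauge's own z axis and vertical above 0.4 rad).
It also fails if it takes over 64 s, if anything falls off the work surface, if the arm or the gripper's body presses on something with over 40 N, if the wrist force passes 120 N, or if a joint passes its speed limit or range.

## Working session

There is one attempt and no reset: what is moved stays moved. The work goes in short steps, Python scripts to look and compute and a tool call to move; the robot and the scene stay as the last step left them, time stands still between calls to the robot, and variables do not carry over. Pictures are saved under pics/ and viewed, at most 10 in all, crops included, and the job is handed in when it is done.

Besides the shell and the picture viewer there is one more tool, called after "Emit:" as name(argument=value, ...) on one line, values as JSON. drive_tool: Moves the arm, as the interface text tells. Its arguments: {"type":"object","properties":{"plan":{"type":"array"}},"required":["plan"]}

```bash
mkdir -p pics
cat > h.py <<'E'
from bench import *
import numpy as np, cv2
def save(n,p): cv2.imwrite(p,cv2.cvtColor(n,cv2.COLOR_RGB2BGR))
def ray(name,u,v,z):
    c=camera_model(name);R=np.array(c["R"]);t=np.array(c["t"])
    d=R.T@np.array([(u-c["cx"])/c["fx"],(v-c["cy"])/c["fy"],1]);o=-R.T@t
    return o+d*(z-o[2])/d[2]
def dpt(name,dep,u,v):
    c=camera_model(name);R=np.array(c["R"]);t=np.array(c["t"]);u=np.asarray(u);v=np.asarray(v)
    z=dep[v,u];return (np.stack([(u-c["cx"])/c["fx"]*z,(v-c["cy"])/c["fy"]*z,z],-1)-t)@R
def proj(name,X):
    c=camera_model(name);p=np.array(c["R"])@np.array(X)+np.array(c["t"])
    return [c["fx"]*p[0]/p[2]+c["cx"],c["fy"]*p[1]/p[2]+c["cy"]]
E
python3 - <<'E'
from h import *
for n in("top","side"):
    a,d=get_image(n);save(a,f"pics/{n}0.png");np.save(f"{n}0.npy",d);c=camera_model(n);print(n,-np.array(c["R"]).T@np.array(c["t"]),c["fx"],(d>0).mean())
E
```

```text
top [ 388.73949698  -11.51785374 1345.64882716] 553.6075305895024 0.996005859375
side [ 112.7347033  -900.97676634  966.32960273] 600.2104653942598 0.9960026041666666
```

View pics/top0.png

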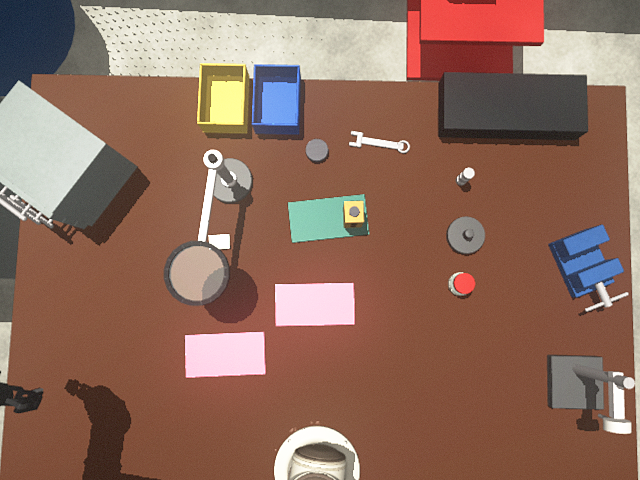

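View pics/side0.png

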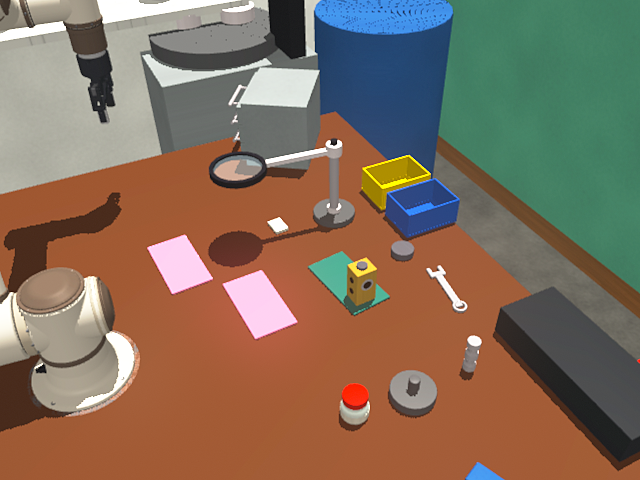

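The top view shows the green mat at about (290-368, 196-242). The brass valve stands at its right end (354,211), and the magnifier foot is at (232,180) with its lens at (197,272). The side view shows the valve at (362,283) with the port ring on its right-hand face (367,285). Pink mats at (315,303) and (225,354) are look-alikes, and so is the second lamp-like stand at (615,400).

Run:
```python
from h import *
a=cv2.imread("pics/side0.png");b=cv2.imread("pics/top0.png")
c1=cv2.resize(a[240:325,300:400],(400,340),interpolation=cv2.INTER_CUBIC);c2=cv2.resize(b[185:255,280:380],(400,280),interpolation=cv2.INTER_CUBIC)
o=np.zeros((340,800,3),np.uint8);o[:,:400]=c1;o[:280,400:]=c2;cv2.imwrite("pics/crop.png",o)
D={n:np.load(n+"0.npy") for n in("top","side")};I={"top":b,"side":a}
box={"top":(280,185,380,255),"side":(300,240,400,325)}
for n in D:
    x0,y0,x1,y1=box[n];h=cv2.cvtColor(I[n],cv2.COLOR_BGR2HSV)
    def pts(lo,hi):
        m=cv2.inRange(h,lo,hi);k=np.zeros_like(m);k[y0:y1,x0:x1]=m[y0:y1,x0:x1]
        v,u=np.nonzero(k);P=dpt(n,D[n],u,v);return u,v,P
    u,v,P=pts((60,80,40),(90,255,255))
    g=np.array([ray(n,x,y,6) for x,y in zip(u,v)])
    r=cv2.minAreaRect(g[:,:2].astype(np.float32));print(n,"mat",len(u),r,"corners",cv2.boxPoints(r).round(1).tolist(),"z",np.median(P[:,2]))
    u,v,P=pts((18,120,60),(32,255,255));print(n,"brass",len(u),"z",np.percentile(P[:,2],[2,50,90,98]).round(1))
    t=P[(P[:,2]>85)&(P[:,2]<93)];
    if len(t)>8: r=cv2.minAreaRect(t[:,:2].astype(np.float32));print(" top",len(t),r)
    # valve all points by height near it
    vv,uu=np.mgrid[y0:y1,x0:x1];P=dpt(n,D[n],uu.ravel(),vv.ravel());t=P[(P[:,2]>90)&(P[:,2]<110)];
    print(" hi",len(t),t.mean(0).round(1),cv2.minAreaRect(t[:,:2].astype(np.float32)), np.percentile(t[:,2],[5,50,95]))
    # magnifier
    vv,uu=np.mgrid[0:480,0:640];P=dpt(n,D[n],uu.ravel(),vv.ravel());w=(P[:,0]>250)&(P[:,0]<900)&(P[:,1]>100)&(P[:,1]<400)
    k=P[w&(P[:,2]>216)&(P[:,2]<240)];print(" knob",len(k),k.mean(0).round(1),k[:,2].max())
    k=P[w&(P[:,2]>180)&(P[:,2]<214)];print(" armpts",len(k))
    (cx,cy),rr=cv2.minEnclosingCircle(P[w&(P[:,2]>10)&(P[:,2]<24)][:,:2].astype(np.float32));print(" foot",cx,cy,rr)
```

```text
top mat 1952 ((594.8947143554688, -10.602584838867188), (99.0450439453125, 188.84889221191406), 7.423600196838379) corners [[533.5999755859375, 76.5999984741211], [558.0, -110.5999984741211], [656.2000122070312, -97.80000305175781], [631.7999877929688, 89.4000015258789]] z 6.623816612588257
top brass 80 z [ 24.9  94.3  99.  101.5]
 top 16 ((594.7662353515625, -82.35762023925781), (24.380781173706055, 51.10438537597656), 74.90721130371094)
 hi 415 [597.  -68.4  97.5] ((597.7147216796875, -68.44996643066406), (50.02680969238281, 44.49546432495117), 4.789533615112305) [ 92.27390163  96.66382019 104.62362405]
 knob 255 [681.6 232.7 221.3] 234.06382728685475
 armpts 4072
 foot 575.901611328125 214.1251678466797 334.51715087890625Traceback (most recent call last):
  File "<stdin>", line 13, in <module>
  File "h.py", line 5, in ray
    c=camera_model(name);R=np.array(c["R"]);t=np.array(c["t"])
ValueError: time passes only in moves, steps and waits
```

View pics/crop.png

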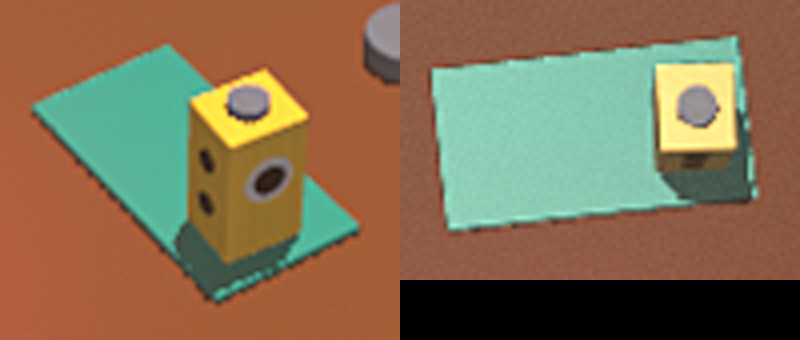

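The crop confirms it: the steel-ringed port is on the valve's outer (-y) face, and the mat runs away toward +y. Next I'll refine the valve yaw and the magnifier pivot and arm.

```bash
sed -i 's/^def save/import functools\ncamera_model=functools.lru_cache(None)(camera_model)\ndef save/' h.py
python3 - <<'E'
from h import *
I={n:cv2.imread(f"pics/{n}0.png") for n in("top","side")};D={n:np.load(n+"0.npy") for n in I}
box={"top":(280,185,380,255),"side":(300,240,400,325)}
print(read_state()["position"],read_state()["clock"])
A=[]
for n in I:
    vv,uu=np.mgrid[0:480,0:640];P=dpt(n,D[n],uu.ravel(),vv.ravel());hsv=cv2.cvtColor(I[n],cv2.COLOR_BGR2HSV);h=hsv.reshape(-1,3)
    x0,y0,x1,y1=box[n];inb=(uu.ravel()>=x0)&(uu.ravel()<x1)&(vv.ravel()>=y0)&(vv.ravel()<y1)
    w=(P[:,0]>250)&(P[:,0]<900)&(P[:,1]>100)&(P[:,1]<420)&(P[:,2]<260)
    # valve brass top, cast on z=96
    br=inb&(h[:,0]>14)&(h[:,0]<34)&(h[:,1]>90)
    near=inb&(P[:,2]>86)&(P[:,2]<108); g=np.array([ray(n,u,v,96) for u,v in zip(uu.ravel()[near],vv.ravel()[near])]).astype(np.float32)
    if n=="top": print(n,"valve top rect",cv2.minAreaRect(g[:,:2]))
    s=inb&(P[:,2]>20)&(P[:,2]<80)
    if n=="side":
        from numpy.linalg import svd
        mat=inb&(h[:,0]>60)&(h[:,0]<90)&(h[:,1]>80);g=np.array([ray(n,u,v,6) for u,v in zip(uu.ravel()[mat],vv.ravel()[mat])]).astype(np.float32);r=cv2.minAreaRect(g[:,:2]);print(n,"mat",r,cv2.boxPoints(r).round(1).tolist(),np.median(P[mat,2]))
        # port face: points with most -y
        q=P[s]; 
        for it in range(200): pass
        rng=np.random.default_rng(0);best=None
        for it in range(400):
            i,j=rng.choice(len(q),2);dd=q[j,:2]-q[i,:2];L=np.hypot(*dd)
            if L<20: continue
            nn=np.array([-dd[1],dd[0]])/L
            if abs(nn[1])<.8: continue
            inl=abs((q[:,:2]-q[i,:2])@nn)<1.5
            if best is None or inl.sum()>best.sum(): best=inl
        f=q[best];m=f[:,:2].mean(0);dr=svd(f[:,:2]-m)[2][0] if False else np.linalg.eigh(np.cov(f[:,:2].T))[1][:,1];print("port face inliers",best.sum(),"of",len(q),"mean",m,"dir",dr,"yaw of normal",np.degrees(np.arctan2(dr[1],dr[0])))
        t=(f[:,:2]-m)@dr;print(" extent",np.percentile(t,[1,99]))
    post=P[w&(P[:,2]>40)&(P[:,2]<170)&(P[:,0]>600)];print(n,"post",len(post),np.median(post,0).round(1),post.min(0).round(),post.max(0).round())
    knob=P[w&(P[:,2]>217)];print(n,"knob",len(knob),np.median(knob,0).round(1),(knob.min(0)/2+knob.max(0)/2).round(1))
    arm=w&(P[:,2]>180)&(P[:,2]<215);
    dark=arm&(h[:,2]<70);g=np.array([ray(n,u,v,200) for u,v in zip(uu.ravel()[dark],vv.ravel()[dark])]).astype(np.float32)
    print(n,"ring",len(g),cv2.minEnclosingCircle(g[:,:2]),cv2.fitEllipse(cv2.convexHull(g[:,:2])),"z",np.median(P[dark,2]))
    bar=arm&(h[:,2]>150)&(h[:,1]<60);q=P[bar];print(n,"bar",len(q),cv2.fitLine(q[:,:2].astype(np.float32),cv2.DIST_HUBER,0,.01,.01).ravel(),np.median(q[:,2]))
    ft=w&(P[:,2]>14)&(P[:,2]<22)&(P[:,0]>560)&(h[:,1]<60);g=P[ft];print(n,"foot",len(g),cv2.minEnclosingCircle(g[:,:2].astype(np.float32)))
    for nm,(a,b,c,d) in {"ring_g":(300,135,330,165),"wrench":(345,125,412,158)}.items():
        pass
E
```

```text
[215.17607333 586.24771622 230.3403296 ] 0.1Traceback (most recent call last):
  File "<stdin>", line 13, in <module>
cv2.error: OpenCV(4.12.0) /io/opencv/modules/imgproc/src/convhull.cpp:143: error: (-215:Assertion failed) total >= 0 && (depth == CV_32F || depth == CV_32S) in function 'convexHull'
```

```bash
cat h.py | head -8; ls -la *.npy
python3 - <<'E'
from h import *
d=np.load("top0.npy");print(d.shape,d[211,354],camera_model("top"))
print(dpt("top",d,[354,300],[211,220]))
vv,uu=np.mgrid[0:480,0:640];P=dpt("top",d,uu.ravel(),vv.ravel());print(P.shape,P[211*640+354])
E
```

```text
from bench import *
import numpy as np, cv2
import functools
camera_model=functools.lru_cache(None)(camera_model)
def save(n,p): cv2.imwrite(p,cv2.cvtColor(n,cv2.COLOR_RGB2BGR))
def ray(name,u,v,z):
    c=camera_model(name);R=np.array(c["R"]);t=np.array(c["t"])
    d=R.T@np.array([(u-c["cx"])/c["fx"],(v-c["cy"])/c["fy"],1]);o=-R.T@t
-rw-r--r-- 1 agent agent 1228928 Nov 29 18:41 side0.npy
-rw-r--r-- 1 agent agent 1228928 Nov 29 18:41 top0.npy
(480, 640) 1256.9175 {'fx': 553.6075305895024, 'fy': 553.6075305895024, 'cx': 319.8000640652405, 'cy': 245.82282434898985, 'R': array([[ 0.02525066, -0.99961639, -0.01137907],
       [-0.99450664, -0.02396168, -0.10189395],
       [ 0.1015822 ,  0.01388945, -0.99473018]]), 't': array([  -6.01713681,  523.44150135, 1299.22846807])}
[[597.00846555 -69.78367941 102.5274666 ]
 [587.25590714  56.99817736   9.89512598]]
(307200, 3) [597.00846555 -69.78367941 102.5274666 ]
```

```bash
cat > m.py <<'E'
from h import *
I={n:cv2.imread(f"pics/{n}0.png") for n in("top","side")};D={n:np.load(n+"0.npy") for n in I}
box={"top":(280,185,380,255),"side":(300,240,400,325)}
for n in I:
    vv,uu=[k.ravel() for k in np.mgrid[0:480,0:640]];P=dpt(n,D[n],uu,vv);h=cv2.cvtColor(I[n],cv2.COLOR_BGR2HSV).reshape(-1,3)
    x0,y0,x1,y1=box[n];inb=(uu>=x0)&(uu<x1)&(vv>=y0)&(vv<y1)
    cast=lambda m,z:np.array([ray(n,u,v,z)[:2] for u,v in zip(uu[m],vv[m])],np.float32)
    w=(P[:,0]>250)&(P[:,0]<900)&(P[:,1]>100)&(P[:,1]<420)&(P[:,2]<260)
    if n=="top": print("valve top rect",cv2.minAreaRect(cast(inb&(P[:,2]>86)&(P[:,2]<108),96)))
    else:
        mat=inb&(h[:,0]>60)&(h[:,0]<90)&(h[:,1]>80);r=cv2.minAreaRect(cast(mat,6));print("mat",r,cv2.boxPoints(r).round(1).tolist(),np.median(P[mat,2]))
        q=P[inb&(P[:,2]>20)&(P[:,2]<80),:2];rng=np.random.default_rng(0);best=np.zeros(len(q),bool)
        for it in range(400):
            i,j=rng.choice(len(q),2);dd=q[j]-q[i];L=np.hypot(*dd)
            if L<20 or abs(dd[0])<.8*L: continue
            inl=abs((q-q[i])@np.array([-dd[1],dd[0]])/L)<1.5
            if inl.sum()>best.sum(): best=inl
        vx,vy,mx,my=cv2.fitLine(q[best].astype(np.float32),cv2.DIST_L2,0,.01,.01).ravel();t=(q[best]-[mx,my])@[vx,vy]
        print("port face",best.sum(),len(q),(mx,my),"along deg",np.degrees(np.arctan2(vy,vx)),"extent",np.percentile(t,[1,99]))
    p=P[w&(P[:,2]>40)&(P[:,2]<170)&(P[:,0]>600)];print(n,"post",len(p),np.median(p,0).round(1),p.min(0).round(),p.max(0).round())
    p=P[w&(P[:,2]>217)];print(n,"knob",len(p),np.median(p,0).round(1),p.min(0).round(),p.max(0).round())
    arm=w&(P[:,2]>180)&(P[:,2]<215);dark=arm&(h[:,2]<70);g=cast(dark,200)
    print(n,"ring",len(g),cv2.minEnclosingCircle(g),"z",np.median(P[dark,2]))
    bar=arm&(h[:,2]>150)&(h[:,1]<60);q=P[bar];print(n,"bar",len(q),cv2.fitLine(q[:,:2].astype(np.float32),cv2.DIST_HUBER,0,.01,.01).ravel(),np.median(q[:,2]))
    g=P[w&(P[:,2]>14)&(P[:,2]<22)&(P[:,0]>600)&(h[:,1]<60)];print(n,"foot",len(g),cv2.minEnclosingCircle(g[:,:2].astype(np.float32)))
E
python3 m.py
```

```text
valve top rect ((598.1231689453125, -68.91193389892578), (50.795169830322266, 43.4016227722168), 1.3517338037490845)
top post 1061 [807.6 220.7  66.8] [670. 100.  40.] [900. 308. 164.]
top knob 223 [680.  232.8 220.3] [663. 214. 217.] [702. 252. 234.]
top ring 40 ((443.6916809082031, 254.3011474609375), 64.13034057617188) z 205.1274202504492
top bar 2747 [ 9.9436176e-01 -1.0604077e-01  5.1445367e+02  2.5012436e+02] 204.49917098531373
top foot 891 ((764.5245361328125, 209.620361328125), 139.6688995361328)
mat ((592.2633666992188, -15.838340759277344), (100.01945495605469, 189.58120727539062), 7.682132244110107) [[530.0, 71.4000015258789], [555.4000244140625, -116.5], [654.5, -103.0999984741211], [629.2000122070312, 84.80000305175781]] 5.626742258953442
port face 247 598 (np.float32(598.5835), np.float32(-92.92292)) along deg 4.1873693 extent [-24.82514475  24.62423122]
side post 1510 [808.  218.8  61.9] [669. 100.  40.] [900. 308. 170.]
side knob 100 [679.1 225.  219.4] [662. 208. 217.] [700. 247. 231.]
side ring 682 ((446.1163024902344, 256.59033203125), 78.84042358398438) z 205.37601543604114
side bar 901 [ 9.8957056e-01 -1.4404918e-01  5.7928510e+02  2.3547664e+02] 203.09925374912348
side foot 612 ((681.689453125, 227.91368103027344), 58.210445404052734)
```

Run:
```python
from h import *
from scipy.spatial.transform import Rotation as R
s=read_state();print(s["position"],R.from_quat(s["ee_rot"]).as_matrix().round(3).tolist(),s["gripper_width"])
```

```text
[215.17607333 586.24771622 230.3403296 ] [[0.939, -0.345, -0.001], [-0.345, -0.939, -0.002], [0.0, 0.002, -1.0]] 85.43148018145244
```

Emit:
drive_tool(plan=[[[1, 0, 0, 35, 0], [1, 0, 0, 35, 0], [1, 12, -32, 10, 0], [1, 12, -32, 0, 0], [1, 12, -32, 0, 0], [1, 12, -32, 0, 0], [1, 12, -32, 0, 0], [1, 12, -32, 0, 0], [1, 12, -32, 0, 0], [1, 12, -32, 0, 0], [1, 12, -32, 0, 0], [1, 12, -32, 0, 0], [1, 12, -32, 0, 0], [1, 12, -32, 0, 0], [1, 12, -32, 0, 0], [1, 12, -32, 0, 0], [1, 12, -32, 0, 0], [1, 12, -32, 0, 0]]])

```text
clock: 1.6
position: [407.2, 73.0, 311.2]
ee_rot: [0.985, -0.175, -0.0, -0.0]
contact_force: [0.6, 0.1, 0.9]
gripper_width: -0.1
grasp_force: 0.0
```

Emit:
drive_tool(plan=[[[1, 28, -30, 0, 6.3], [1, 28, -30, 0, 6.3], [1, 28, -30, 0, 6.3], [1, 28, -30, 0, 6.3], [1, 28, -30, 0, 0], [1, 28, -30, 0, 0], [1, 26, -30, 0, 0], [1, 0, 0, -32, 0], [1, 0, 0, -32, 0], [1, 0, 0, -32, 0], [1, 0, 0, -32, 0], [1, 0, 0, -32, 0], [1, 0, 0, 0, 0], [1, 0, 0, 0, 0]]])

```text
clock: 2.77
position: [591.7, -125.2, 150.0]
ee_rot: [1.0, 0.026, -0.002, 0.0]
contact_force: [0.8, 0.6, 1.3]
gripper_width: 0.4
grasp_force: 0.0
```

Run:
```python
from h import *
from scipy.spatial.transform import Rotation as R
s=read_state();print(s["position"],R.from_quat(s["ee_rot"]).as_matrix().round(3).tolist())
a,d=get_image("side");save(a,"pics/side1.png");b,_=get_image("top");save(b,"pics/top1.png")
o=np.hstack([cv2.resize(a[150:350,250:450],(400,400)),cv2.resize(b[120:320,250:450],(400,400))]);save(o,"pics/c1.png")
```

```text
[ 591.6900875  -125.18271489  150.04204741] [[0.999, 0.053, -0.005], [0.053, -0.999, -0.001], [-0.005, 0.0, -1.0]]
```

View pics/c1.png

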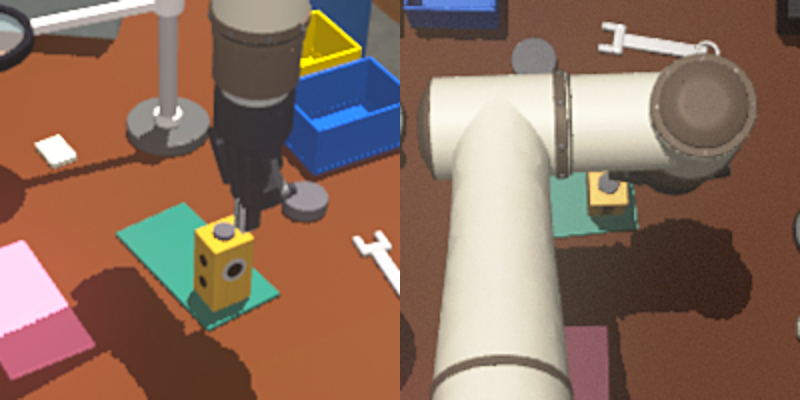

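Run:
```python
from h import *
for n in("side","top"): print(n,proj(n,[591.7,-125.2,150]),proj(n,[598,-91,96]))
a,d=get_image("side")
m=np.argwhere((d>0))
vv,uu=[k.ravel() for k in np.mgrid[200:300,330:420]];P=dpt("side",d,uu,vv)
k=(P[:,2]>112)&(P[:,2]<190)&(P[:,1]<0)&(P[:,0]>500)
for lo in range(110,190,10):
    q=P[k&(P[:,2]>=lo)&(P[:,2]<lo+10)]
    if len(q):print(lo,len(q),q.min(0).round(),q.max(0).round())
```

```text
side [np.float64(372.92274481654476), np.float64(263.0724416329814)] [np.float64(366.4871412553933), np.float64(271.45090871304836)]
top [np.float64(380.44322671202167), np.float64(210.4123507466856)] [np.float64(363.1675179004284), np.float64(211.25577485794224)]
150 15 [ 583. -135.  152.] [ 596. -118.  160.]
160 46 [ 582. -140.  160.] [ 602. -110.  170.]
170 52 [ 582. -142.  170.] [ 603. -110.  180.]
180 38 [ 581. -142.  180.] [ 598. -118.  190.]
```

Emit:
drive_tool(plan=[[[1, 6, -12, 0, 1], [1, 0, 0, -34, 0], [1, 0, 0, -34, 0], [1, 0, 0, 0, 0], [1, 0, 0, 0, 0], [1, 0, 8, 0, 0], [1, 0, 8, 0, 0], [1, 0, 4, 0, 0], [1, 0, 4, 0, 0], [1, 0, 4, 0, 0], [1, 0, 4, 0, 0], [1, 0, 0, 0, 0]]])

```text
clock: 3.92
position: [599.0, -104.5, 84.1]
ee_rot: [0.999, 0.036, 0.0, 0.0]
contact_force: [0.5, -2.4, -0.0]
gripper_width: -0.2
grasp_force: 1.0
```

Emit:
drive_tool(plan=[[[1, -0.3, 4, 0, 0], [1, -0.3, 4, 0, 0], [1, -0.3, 4, 0, 0], [1, -0.3, 4, 0, 0], [1, -0.3, 4, 0, 0], [1, -0.3, 3, 0, 0], [1, 0, 0, 0, 0]]])

```text
clock: 4.5
position: [596.5, -81.1, 83.1]
ee_rot: [0.999, 0.035, -0.0, -0.0]
contact_force: [0.2, 0.2, -0.5]
gripper_width: 0.2
grasp_force: 0.4
```

Run:
```python
from h import *
a,d=get_image("side");save(cv2.resize(a[200:340,280:420],(560,560)),"pics/c2.png")
```

```text
(no output)
```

View pics/c2.png

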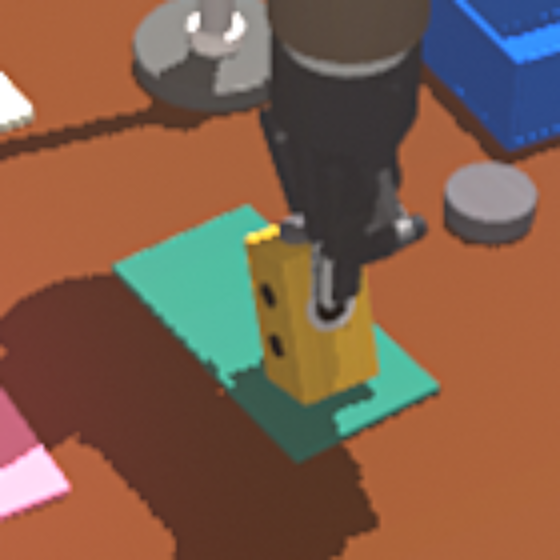

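The valve (crop 250-380, 230-400) is tipping cleanly about its far edge, with the fingertip just above the port. I'll continue gently.

Emit:
drive_tool(plan=[[[1, -0.3, 4, 0, 0], [1, -0.3, 4, 0, 0], [1, -0.3, 4, 0, 0], [1, -0.3, 4, 0, 0], [1, 0, 0, 0, 0], [1, 0, 0, 0, 0], [1, 0, 0, 0, 0], [1, 0, 0, 0, 0]]])

```text
clock: 5.22
position: [595.6, -66.0, 83.4]
ee_rot: [0.999, 0.035, -0.0, 0.0]
contact_force: [-0.8, -0.2, 0.4]
gripper_width: -0.1
grasp_force: 0.0
```

Run:
```python
from h import *
a,d=get_image("side");save(cv2.resize(a[200:340,280:420],(560,560)),"pics/c3.png")
vv,uu=[k.ravel() for k in np.mgrid[200:340,280:420]];h=cv2.cvtColor(a,cv2.COLOR_RGB2HSV)[200:340,280:420].reshape(-1,3)
P=dpt("side",d,uu,vv)[(h[:,0]>14)&(h[:,0]<34)&(h[:,1]>120)];print(len(P),np.percentile(P,[2,50,98],axis=0).round())
```

```text
945 [[566. -51.   4.]
 [583. -22.  44.]
 [812. 194.  53.]]
```

Emit:
drive_tool(plan=[[[1, 0, -4, 20, 0], [1, 0, 0, 36, 0], [1, 0, 0, 36, 0], [1, 0, 0, 36, 0], [1, 0, 0, 36, 0], [1, 0, 0, 36, 0], [1, 0, 0, 36, 0], [1, -4, 30, 0, 0], [1, -4, 34, 0, 0], [1, -4, 34, 0, 0], [1, -4, 34, 0, 0], [1, -4, 34, 0, 0], [1, -4, 34, 0, 0], [1, -4, 34, 0, 0], [1, -4, 34, 0, 0], [1, -4, 34, 0, 0], [1, -4, 34, 0, 0], [1, 0, 34, 0, 0], [1, 0, 0, 0, 0], [1, 0, 0, 0, 0]]])

```text
clock: 6.93
position: [555.2, 301.5, 318.6]
ee_rot: [0.999, 0.036, -0.001, 0.0]
contact_force: [-0.4, -0.3, -0.0]
gripper_width: -0.0
grasp_force: 0.0
```

Run:
```python
from h import *
S={}
for n in("side","top"):
    a,d=get_image(n);S[n]=a;save(a,f"pics/{n}4.png");np.save(n+"4.npy",d)
save(np.hstack([cv2.resize(S["side"][200:350,250:450],(400,300)),cv2.resize(S["top"][130:280,180:380],(400,300))]),"pics/c4.png")
```

```text
(no output)
```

View pics/c4.png

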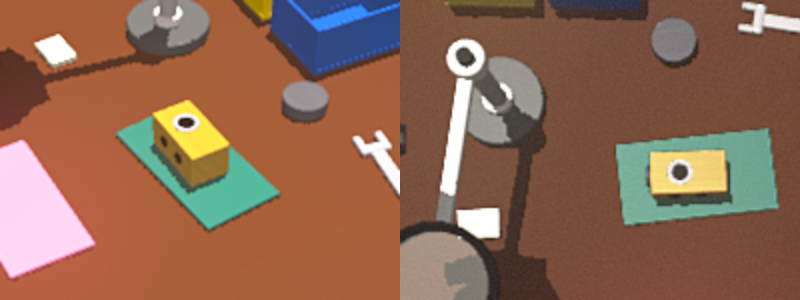

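The valve lies on the mat with its port up: port at crop (186,122) in the side view and (680,172) in the top view, which are image pixels (343,261) and (320,216). Next I'll measure the port and pivot in both views.

Run:
```python
from h import *
port={};
for n,(u,v) in {"side":(343,261),"top":(320,216)}.items():
    a=cv2.imread(f"pics/{n}4.png");d=np.load(n+"4.npy");h=cv2.cvtColor(a,cv2.COLOR_BGR2HSV)
    m=np.zeros((480,640),np.uint8);m[v-12:v+13,u-14:u+15]=(h[v-12:v+13,u-14:u+15,1]<90)*255
    k,l,st,c=cv2.connectedComponentsWithStats(m);i=1+np.argmax(st[1:,4]);b=st[i];uc,vc=b[0]+(b[2]-1)/2,b[1]+(b[3]-1)/2
    P=dpt(n,d,[int(uc)+dx for dx in(-12,0,12)],[int(vc)]*3);port[n]=ray(n,uc,vc,50);print(n,"port px",uc,vc,b,port[n].round(1),P[:,2].round(1))
def tri(p):
    A=[];B=[]
    for n,(u,v) in p.items():
        c=camera_model(n);M=np.hstack([c["R"],np.array(c["t"])[:,None]])
        for r,q in((0,(u-c["cx"])/c["fx"]),(1,(v-c["cy"])/c["fy"])):
            e=q*M[2]-M[r];A.append(e[:3]);B.append(-e[3])
    return np.linalg.lstsq(np.array(A),np.array(B),rcond=None)[0]
print("tri port",tri({"side":(343,261),"top":(320,216)}))
a=cv2.imread("pics/top4.png");h=cv2.cvtColor(a,cv2.COLOR_BGR2HSV)
# knob (dark cap in white hub), top
for n,(u,v,r) in {"top":(213,158,12),}.items():
    m=np.zeros((480,640),np.uint8);m[v-r:v+r,u-r:u+r]=(h[v-r:v+r,u-r:u+r,2]<120)*255
    k,l,st,c=cv2.connectedComponentsWithStats(m);print([(s.tolist(),cc.round(1).tolist(),ray(n,*cc,228).round(1).tolist()) for s,cc in zip(st[1:],c[1:])])
from scipy.spatial.transform import Rotation
d=np.load("side4.npy");vv,uu=[k.ravel() for k in np.mgrid[120:240,290:370]];P=dpt("side",d,uu,vv)
q=P[(P[:,2]>40)&(P[:,2]<180)&(P[:,0]>640)&(P[:,0]<720)&(P[:,1]>190)&(P[:,1]<270)];print("side post surface",len(q),np.median(q,0).round(1),np.percentile(q,[2,98],axis=0).round(1))
```

```text
side port px 342.5 261.0 [336 257  14   9  78] [591.8   7.1  50. ] [45.9 52.  47.9]
top port px 319.5 215.5 [313 209  14  14 137] [593.1   9.1  50. ] [54.5 54.  49.2]
tri port [592.69360387   7.69431674  49.03538183]
[([205, 146, 1, 1, 1], [205.0, 146.0], [705.1, 247.2, 228.0]), ([201, 148, 24, 22, 112], [214.7, 161.4], [672.9, 225.7, 228.0]), ([208, 154, 10, 10, 67], [212.3, 158.2], [679.6, 230.9, 228.0])]
side post surface 419 [677.4 222.4 112.3] [[670.  215.8  43.9]
 [690.8 232.3 177.1]]
```

Emit:
drive_tool(plan=[[[1, 0, 0, -33, 0], [1, 0, 0, -33, 0], [1, 0, 0, -33, 0], [1, 0, 0, -33, 0], [1, 0, 0, 0, 0], [1, 0, 0, 0, 0]]])

```text
clock: 7.53
position: [555.6, 298.2, 186.8]
ee_rot: [0.999, 0.034, -0.001, 0.001]
contact_force: [-0.2, -0.2, 1.9]
gripper_width: -0.0
grasp_force: 0.0
```

Run:
```python
from h import *
s=read_state();print(s["position"].round(1),s["joints"])
piv=np.array([680.3,230]);
T=[]
for f in np.radians(list(range(-6,61,3))):
    u=np.array([-np.cos(f),-np.sin(f)]);n=np.array([np.sin(f),-np.cos(f)]);T.append(piv+118*u-24*n)
T=np.array(T);print(T[0],T[-1],np.round(np.diff(T,axis=0),1).tolist())
```

```text
[555.6 298.2 186.8] [ 7.49086873e-01  4.27836974e-01 -3.98290055e-02  7.81623276e-04
 -1.10654269e+00  8.90263005e-01]
[565.45509946 266.20288415] [600.51539031 139.80900235] [[-1.7, -6.1], [-1.4, -6.1], [-1.1, -6.2], [-0.8, -6.3], [-0.4, -6.3], [-0.1, -6.3], [0.2, -6.3], [0.5, -6.3], [0.9, -6.2], [1.2, -6.2], [1.5, -6.1], [1.8, -6.0], [2.2, -5.9], [2.5, -5.8], [2.8, -5.7], [3.1, -5.5], [3.3, -5.3], [3.6, -5.2], [3.9, -5.0], [4.1, -4.8], [4.4, -4.5], [4.6, -4.3]]
```

Emit:
drive_tool(plan=[[[1, 5, -12, 0, 0], [1, 5, -12, 0, 0], [1, 0, -6, 0, 0], [1, -1.7, -6, 0, 0], [1, -1.4, -6, 0, 0], [1, -1.1, -6.2, 0, 0], [1, -0.8, -6.3, 0, 0], [1, -0.4, -6.3, 0, 0], [1, 0, -6.3, 0, 0], [1, 0.2, -6.3, 0, 0], [1, 0.5, -6.3, 0, 0], [1, 0.9, -6.2, 0, 0], [1, 1.2, -6.2, 0, 0], [1, 0, 0, 0, 0]]])

```text
clock: 8.7
position: [562.7, 206.3, 187.2]
ee_rot: [0.999, 0.035, -0.001, 0.001]
contact_force: [0.6, 0.2, -0.6]
gripper_width: 0.1
grasp_force: 0.0
```

```bash
cat > arm.py <<'E'
from h import *
a,d=get_image("side")
vv,uu=[k.ravel() for k in np.mgrid[100:300,150:480]];P=dpt("side",d,uu,vv);h=cv2.cvtColor(a,cv2.COLOR_RGB2HSV)[100:300,150:480].reshape(-1,3)
k=(P[:,2]>190)&(P[:,2]<214)&(h[:,2]>150)&(h[:,1]<60)&(P[:,0]>400)&(P[:,0]<720)&(P[:,1]>0)&(P[:,1]<330)
q=P[k,:2].astype(np.float32);vx,vy,x,y=cv2.fitLine(q,cv2.DIST_HUBER,0,.01,.01).ravel();s=-np.sign(vx)
print(len(q),"arm angle",np.degrees(np.arctan2(-s*vy,-s*vx)),read_state()["position"].round(1),read_state()["contact_force"])
E
python3 arm.py
```

```text
564 arm angle 20.245895 [562.6 206.6 187.1] [-0.74962126 -0.65395374 -0.18876233]
```

Emit:
drive_tool(plan=[[[1, 1.5, -6.1, 0, 0], [1, 1.8, -6, 0, 0], [1, 2.2, -5.9, 0, 0], [1, 2.5, -5.8, 0, 0], [1, 2.8, -5.7, 0, 0], [1, 3.1, -5.5, 0, 0], [1, 3.3, -5.3, 0, 0], [1, 3.6, -5.2, 0, 0], [1, 3.9, -5, 0, 0], [1, 4.1, -4.8, 0, 0], [1, 0, 0, 0, 0]]])

```text
clock: 9.67
position: [592.4, 151.3, 187.3]
ee_rot: [0.999, 0.035, -0.0, 0.001]
contact_force: [-0.3, 0.3, 0.4]
gripper_width: 0.0
grasp_force: 0.0
```

```bash
python3 arm.py
python3 - <<'E'
from h import *
S=[get_image(n)[0] for n in("side","top")]
save(np.hstack([cv2.resize(S[0][120:360,200:520],(400,300)),cv2.resize(S[1][80:320,130:450],(400,300))]),"pics/c5.png")
E
```

```text
727 arm angle 57.820053 [592.1 151.6 187.3] [-0.22541207 -0.90394866  0.8731169 ]
```

View pics/c5.png

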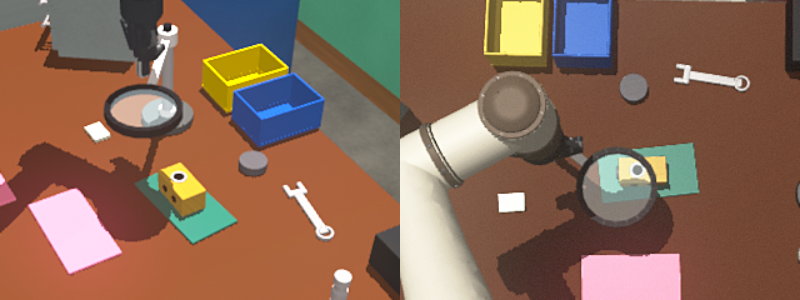

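The lens ring is at crop (619,186) in the top view and is nearing the port at (637,170). I'll measure the remaining angle from the ring.

```bash
cat > lens.py <<'E'
from h import *
from scipy.optimize import least_squares
L=[]
for n in("top","side"):
    a,d=get_image(n);vv,uu=[k.ravel() for k in np.mgrid[0:480,0:640]];P=dpt(n,d,uu,vv);v=a.max(2).ravel()
    k=(P[:,2]>190)&(P[:,2]<216)&(v<75)&(P[:,0]>450)&(P[:,0]<680)&(P[:,1]<125)&(P[:,1]>-90)
    g=np.array([ray(n,x,y,202)[:2] for x,y in zip(uu[k],vv[k])])
    r=least_squares(lambda p:np.hypot(g[:,0]-p[0],g[:,1]-p[1])-p[2],[*g.mean(0),63],loss="soft_l1",f_scale=2).x
    L.append(r);print(n,len(g),r.round(1),cv2.minEnclosingCircle(g.astype(np.float32)))
for nm,l,pv,pt in(("top",L[0],(680.3,231),(593.1,9.1)),("side",L[1],(680.3,228),(591.8,7.1))):
    f=lambda q:np.degrees(np.arctan2(pv[1]-q[1],pv[0]-q[0]));print(nm,"lens ang",f(l),"port ang",f(pt),"off",(l[:2]-pt).round(1),"r",np.hypot(l[0]-pv[0],l[1]-pv[1]))
E
python3 lens.py
```

```text
top 385 [537.5  40.2  62.9] ((545.9039306640625, 49.186771392822266), 77.87657928466797)
side 795 [538.3  37.5  65.1] ((536.4403076171875, 35.52540588378906), 75.35944366455078)
top lens ang 53.182918706845285 port ang 68.54667181444675 off [-55.6  31.1] r 238.34747156955575
side lens ang 53.30120726171035 port ang 68.16729356345684 off [-53.5  30.4] r 237.59679596379755
```

Emit:
drive_tool(plan=[[[1, 4.4, -4.5, 0, 0], [1, 4.6, -4.3, 0, 0], [1, 4.8, -4.1, 0, 0], [1, 2.5, -1.9, 0, 0], [1, 2.5, -1.9, 0, 0], [1, 2, -1.5, 0, 0], [1, 0, 0, 0, 0], [1, 0, 0, 0, 0]]])

```text
clock: 10.58
position: [612.8, 134.0, 187.4]
ee_rot: [0.999, 0.035, -0.0, 0.0]
contact_force: [-0.5, 0.2, -0.2]
gripper_width: 0.1
grasp_force: 0.0
```

```bash
python3 lens.py
```

```text
top 599 [578.9  15.9  63. ] ((584.8680419921875, 38.121826171875), 89.0515365600586)
side 854 [579.3  14.2  65.4] ((590.8468017578125, 39.36536407470703), 105.79065704345703)
top lens ang 64.76309089724998 port ang 68.54667181444675 off [-14.2   6.8] r 237.80291364574637
side lens ang 64.70111655015005 port ang 68.16729356345684 off [-12.5   7.1] r 236.4464142903788
```

Emit:
drive_tool(plan=[[[1, 2.2, -0.9, 0, 0], [1, 2.2, -0.9, 0, 0], [1, 2, -0.9, 0, 0], [1, 0, 0, 0, 0], [1, 0, 0, 0, 0]]])

```text
clock: 11.1
position: [619.5, 131.7, 187.5]
ee_rot: [0.999, 0.035, 0.0, -0.0]
contact_force: [-0.1, 0.1, 0.1]
gripper_width: -0.1
grasp_force: 0.0
```

```bash
python3 lens.py
```

```text
top 631 [591.3  10.6  62.9] ((593.9144287109375, 34.55879592895508), 90.06012725830078)
side 854 [591.3   8.9  65.4] ((599.75732421875, 35.0655403137207), 105.67047119140625)
top lens ang 68.01472240777902 port ang 68.54667181444675 off [-1.8  1.5] r 237.6557355464776
side lens ang 67.88027251105389 port ang 68.16729356345684 off [-0.5  1.8] r 236.48303402340974
```

The lens centre is within about 2 mm of the port. Next I'll back the tool off, away from the bar, then raise it and check.

Emit:
drive_tool(plan=[[[1, -6, 2.5, 0, 0], [1, -18, 8, 0, 0], [1, -18, 8, 0, 0], [1, 0, 0, 30, 0], [1, 0, 0, 35, 0], [1, 0, 0, 35, 0], [1, -15, 30, 20, 0], [1, -15, 30, 0, 0], [1, -15, 30, 0, 0], [1, -15, 30, 0, 0], [1, 0, 0, 0, 0], [1, 0, 0, 0, 0], [1, 0, 0, 0, 0]]])

```text
clock: 12.28
position: [516.7, 270.4, 307.6]
ee_rot: [0.999, 0.036, 0.0, 0.0]
contact_force: [-0.1, 0.6, 0.7]
gripper_width: 0.2
grasp_force: 0.0
```

```bash
python3 lens.py
python3 - <<'E'
from h import *
S=[get_image(n)[0] for n in("side","top")]
save(np.hstack([cv2.resize(S[0][100:400,150:550],(400,300)),cv2.resize(S[1][80:320,180:500],(400,300))]),"pics/c6.png")
E
```

```text
top 361 [590.4  10.5  63.1] ((591.9476928710938, 10.825382232666016), 67.7073745727539)
side 783 [590.9   7.8  64.8] ((590.1847534179688, 5.178411960601807), 75.2894287109375)
top lens ang 67.81152798837716 port ang 68.54667181444675 off [-2.7  1.4] r 238.16185219190024
side lens ang 67.89211027627464 port ang 68.16729356345684 off [-0.9  0.7] r 237.67224204967394
```

View pics/c6.png

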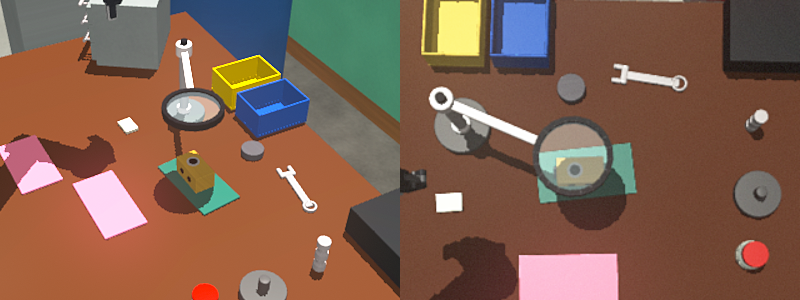

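The lens (crop 572,156 in the top view) sits over the port, and the robot is clear. Nothing else has been disturbed, so I'm handing in.

```bash
python3 -c "
from bench import *
print(job_done())"
```

```text
the job is handed in; nothing more can be done
None
```

The valve body lies on its back on the green mat with the port up, and the lens is about 3 mm or less from the port's centre by both cameras. The arm was clear of everything when I handed the job in, and no verdict came back.

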